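# Index the decorating turntable to its next hole

## Robot

A 6-joint arm with a two-finger parallel gripper is mounted at the origin on the work surface. World frame = base frame: x ahead of the robot, y to its left, z up, the work surface at z = 0. Lengths are in m, angles in degrees, forces in N, time in s.
With the tool pointing down it reaches from about 0.25 to 0.725 m from the base axis. Payload 9.7 kg.
Tool frame: the origin (TCP) lies at the very end of the fingers, on their centre line; the grasp point (between the pads) lies 19 mm behind it (bot.grip_depth is the distance from the TCP to the grasp point, in m); z points along the fingers, y is the direction in which the jaws open and shut (so a half turn about z gives the same grasp; the last joint's range is limited). The gripper opens to 85 mm and grips with 20 to 120 N. Pads are 22 mm wide; open, the fingers measure 114 mm over their backs; the gripper's body (76 mm by 85 mm) begins 54 mm behind the grasp point. The pads swing forward as they close: fully open they stand 13 mm farther back than shut.
Start: joints at [-73.969, 4.979, 10.078, 95.1, 0, 90], TCP at [0.152, -0.529, 0.231] pointing down, gripper open.
Joint ranges: [-179.16, 179.16], [-48.56, 103.87], [-65.8, 70.77], [-126.05, 130.52], [-82.76, 87.17], [-180, 180]. Speed limits (degrees/s): [127.2, 127.2, 147.25, 180, 180, 180].

## Interface

Orientations are given as [roll, pitch, yaw] about the fixed x, y, z axes, in that order (R = Rz(yaw) Ry(pitch) Rx(roll)).
In Python, from workcell import telemetry, optics, order, bot gives the robot as it stands. The module is installed in compiled form; this text tells all that it offers.
- The arm moves only by the shell command python3 -m inch 'ROWS' [FORCE]. ROWS is JSON, a list of rows, each a list of 7 numbers: the shift along the tool's x, y, z in m, then the turn, a rotation vector about the tool's x, y, z in rad, then the closure, from 0 (fully open) to 1 (shut). In form: [[tx, ty, tz, rx, ry, rz, grip], ...]. A call has 1 to 12 rows; each row is the pose to reach, as a shift and turn from the pose commanded when the call began, along the tool's axes at that moment; what a row does not reach only later rows make up. A row lasts 1/12 s, in which the tool goes at most 41.7 mm and 7.16 degrees, less where a joint would pass 70% of its speed; a pose out of reach is approached as far as the arm can. A call with a gripper value outside its range is refused whole. The fingers move at their own pace and stop on an object; FORCE is the grip in N (left out, the last holds). Time passes only in rows, so rows that repeat a pose let the fingers close. It gives the time, the measured TCP pose, the force and the opening at its end, in the units of the state.
- telemetry.get_obs(): the state, without advancing time (a new reading comes with each control period).
- optics.camera(name): name is "scene" or "top" or "wrist"; returns (picture, depth): 420x560x3 uint8, red, green, blue; 420x560 float32, m along the optical axis (not along the pixel's ray), 0 where there is no reading.
- optics.camera_info(name): a dict with "camera_matrix" (3x3 intrinsics, pixels), "k1" (the pictures are not rectified: a ray, as slopes to the right and down, at radius r is drawn at 1 + k1 r^2 times it, then the intrinsics apply), "xyz" and "attitude" of the camera in the world; the wrist camera has in their place "mount" (4x4, takes a point from camera to tool coordinates, whose origin is the TCP and whose axes are the flange's). Camera axes: x right, y down, z forward; pixel columns grow to the right and rows downward; lengths in m; the calibration is good to about 2 mm. A picture is of the moment at which its call begins: read the wrist's pose just before it. camera_info takes no time and is no camera call.
- order.job_done(): hands the job in, once; it reports no verdict.
The state is a dict: "time": time; "q": joint angles; "qd": joint speeds; "joint_efforts": joint torques, N m; "ee_pos": TCP position; "tcp_rot": TCP orientation; "wrist_force": force on the tool from outside, world axes, zero at the start; "torque": the same for the moment, N m; "opening": finger opening in m.
Only numpy, scipy, OpenCV 4.12 (cv2) and the standard library are available. Lean on these libraries where they do the work, as an engineer would, in place of code of your own. Each camera call takes 0.05 s, during which the arm holds its last target. There are 200 camera calls.

## Task

The pot on the decorating turntable is due for its next panel: pull up the red spring plunger, swing the turntable anticlockwise (seen from above) to the next hole of the index ring, and let the pin drop fully home so that the table is locked there, then let go. Feel for the hole and never force the pin, do not go on towards the hole after it, keep the pot standing in the middle of the turntable and leave the other things on the bench where they are.

Things in the scene. Friction and masses are not known exactly. Their poses are not given: they have to be found in the camera images.
- index_base: Fixed dark grey round base, 300 mm across. Origin: centre of its underside, on the vertical axis of the turntable; z up; x points to the home hole. An aluminium index ring is clamped on it (flat top 27 mm above the bench, 198 to 278 mm across); its holes, 11 mm across with brass rims, lie on a circle of radius 120 mm. The clocking of the ring on the base varies and is not reported.
- home_hole (a point): Home hole, in which the pin starts; this point is at the height of the ring's top. Anticlockwise from it: the ring's long slot around it, ending at 0.05 to 0.33 rad (a pin let down in it drops 3 mm only and catches on its end), then plain flat ring, then the next hole anywhere from 0.58 to 0.86 rad (seen or felt, not reported), and the hole after that 0.50 rad farther.
- turntable (a joint): Turntable angle, rad: 0 = pin in the home hole, grows anticlockwise seen from above. Plywood disc 196 mm across with a blue lug 30 mm wide at the rim that carries the plunger. Turns with light friction (about 1 N at the plunger, 3 N with the pin dragging) and stays where left. In a hole it has about 0.012 rad of play either way.
- plunger (a joint): Plunger height, m: 0 = fully home (pin right down in a hole), about 0.009 to 0.010 = pin tip riding on the ring's flat top, about 0.006 = let down in the long slot, 0.016 = end stop. A spring pushes it down with 6 N at 0, rising to 11 N at the stop. The pin is 8 mm thick with a round tip.
- knob_grip (a point): Middle of the red plunger knob, an upright cylinder 26 mm across and 24 mm high, 120 mm from the turntable axis; moves with turntable and plunger; 99 mm above the bench when home. Below it 16 mm of free stem, then a steel barrel 18 mm across, top 70 mm above the bench. Grip it from above and lift straight up. Pushed sideways the knob turns the table while the pin stays free to drop.
- turntable_top (a point): Centre of the turntable's upper face, 42 mm above the bench, on its axis.
- pot: White ceramic pot 80 mm high, 60 mm across at its widest, standing loose at the middle of the turntable. Origin: centre of its underside; z up.
- tape_roll: Blue roll of tape lying flat on the bench, 90 mm across, 24 mm high. Origin: centre of its underside.
- paint_jar: Green paint jar with yellow cap, 56 mm across, 70 mm high. Origin: centre of its underside.
- basket: Open green plastic basket 130 x 170 x 75 mm. Origin: centre of its underside.
- brush: Paint brush lying on the bench along its own x. Origin: centre of its underside.
There are look-alikes about, which are no part of the job. Leave any orange look-alike of the pot alone.

How it is judged (in metres and radians):
On the way, in this order (a step that is already met when the one before it is completed fails the run):
1. the plunger is pulled up until its pin is clear of the home hole and the ring (value of joint plunger above 0.0095 m), for 0.1 s.
2. the turntable is swung anticlockwise past the slot (value of joint turntable above 0.35 rad), for 0.1 s.
At the end, for the whole second after the job is handed in: The plunger is down to within 3 mm of fully home in the first hole anticlockwise of home (turntable at 0.54 to 0.90 rad), the turntable is at rest (under 0.05 rad/s), and the pot stands upright (under 0.1 rad) within 25 mm of the turntable's centre (value of joint plunger below 0.003 m and value of joint turntable between 0.54 and 0.9 rad and velocity of joint turntable between -0.05 and 0.05 rad/s and horizontal distance between pot and turntable_top below 0.025 m and angle between pot's own z axis and vertical below 0.1 rad); the robot touches nothing.
It fails at once if the pin is forced: more than 25 N between the pin and the ring or hole (contact force between index_pin and anything else above 25 N).
It fails at once if the turntable is swung on towards the hole after the next (beyond 1.0 rad) (value of joint turntable above 1 rad).
It fails at once if the pot is tipped (angle between pot's own z axis and vertical above 0.3 rad).
It fails at once if the tape roll, paint jar, basket or brush is moved by 20 mm (distance of any of tape_roll, paint_jar, basket, brush from where it was at the start of the episode above 0.02 m).
It also fails if it takes over 40 s, if anything falls off the work surface, if the arm or the gripper's body presses on something with over 40 N, if the wrist force passes 120 N, or if a joint passes its speed limit or range.

## Working session

There is one attempt and no reset: what is moved stays moved. The work goes in short steps, Python scripts to look and compute and a shell command to move; the robot and the scene stay as the last step left them, time stands still between calls to the robot, and variables do not carry over. Pictures are saved under pics/ and viewed, about 8 in all and at most 12, crops included, and the job is handed in when it is done.

```bash
mkdir -p pics
cat > h.py <<'E'
import numpy as np,cv2
from workcell import telemetry, optics, order, bot
from scipy.spatial.transform import Rotation as R
def save(n,f):
    im,d=optics.camera(n); cv2.imwrite('pics/'+f+'.png',im[:,:,::-1]); np.savez('pics/'+f,im=im,d=d); return im,d
def pts(n,d,o=None):
    i=optics.camera_info(n);K=np.array(i['camera_matrix'],float)
    h,w=d.shape;v,u=np.mgrid[:h,:w];uv=np.stack([u,v],-1).reshape(-1,1,2).astype(float)
    s=cv2.undistortPoints(uv,K,np.array([i['k1'],0,0,0.]),None,None).reshape(h,w,2)
    p=np.dstack([s*d[...,None],d])
    if n=='wrist':
        M=np.array(i['mount']); p=p@M[:3,:3].T+M[:3,3]
        return p@R.from_euler('xyz',o['tcp_rot'],degrees=True).as_matrix().T+np.array(o['ee_pos'])
    return p@R.from_euler('xyz',i['attitude'],degrees=True).as_matrix().T+np.array(i['xyz'])
E
python3 - <<'E'
from h import *
print(telemetry.get_obs()); print(optics.camera_info('top'),optics.camera_info('wrist'))
for n in('top','scene'):
    im,d=save(n,n+'0'); P=pts(n,d); np.save('pics/P'+n,P)
    hs=cv2.cvtColor(im,cv2.COLOR_RGB2HSV)
    m=((hs[...,0]<6)|(hs[...,0]>174))&(hs[...,1]>150)&(hs[...,2]>80)&(d>0)
    c,l,s,_=cv2.connectedComponentsWithStats(m.astype(np.uint8))
    for k in range(1,c):
        if s[k,4]>25: q=P[l==k];print(n,s[k],np.median(q,0).round(3),q.min(0).round(3),q.max(0).round(3))
a=cv2.imread('pics/top0.png');b=cv2.imread('pics/scene0.png')
E
```

```text
{'time': 0.0, 'q': array([-7.39689890e+01,  5.01163377e+00,  1.00338093e+01,  9.51005347e+01,
       -4.18045896e-05,  9.00004189e+01]), 'qd': array([ 0.08917118,  0.06230983,  0.01896937,  0.06753492,  0.0479269 ,
       -0.03486814]), 'joint_efforts': array([-1.12739239e-03, -5.20392931e+01,  4.64798212e+01,  1.63098442e-02,
       -9.06176723e-06, -1.04272362e-05]), 'ee_pos': array([ 0.1518202 , -0.5283812 ,  0.23057219]), 'tcp_rot': array([-1.79921641e+02,  4.23773809e-05,  1.60305922e+01]), 'wrist_force': array([ 0.06827837,  0.02607539, -0.2559466 ]), 'torque': array([ 0.00225483, -0.00077939, -0.04136288]), 'opening': 0.08541227986752255}
{'camera_matrix': array([[450.64501402,   0.        , 276.57264021],
       [  0.        , 450.64501402, 207.28476089],
       [  0.        ,   0.        ,   1.        ]]), 'k1': -0.10911348829497425, 'xyz': array([0.42570354, 0.03706602, 1.28745427]), 'attitude': array([-170.57576212,    0.96624527,  -91.32059   ])} {'camera_matrix': array([[352.586576  ,   0.        , 282.12327891],
       [  0.        , 352.586576  , 214.87406659],
       [  0.        ,   0.        ,   1.        ]]), 'k1': -0.020578495935206866, 'mount': array([[ 5.24807045e-04, -9.62896892e-01, -2.69869041e-01,
         6.90627706e-02],
       [ 9.99999760e-01,  6.27153681e-04, -2.93021424e-04,
         2.06999204e-04],
       [ 4.51398781e-04, -2.69868823e-01,  9.62896991e-01,
        -1.43356905e-01],
       [ 0.00000000e+00,  0.00000000e+00,  0.00000000e+00,
         1.00000000e+00]])}
top [298 192   9   9  60] [ 0.651 -0.016  0.109] [ 0.64  -0.027  0.104] [ 0.661 -0.005  0.114]
scene [269 222   9   8  61] [ 0.653 -0.015  0.109] [ 0.612 -0.029  0.04 ] [0.666 0.007 0.113]
```

View pics/top0.png

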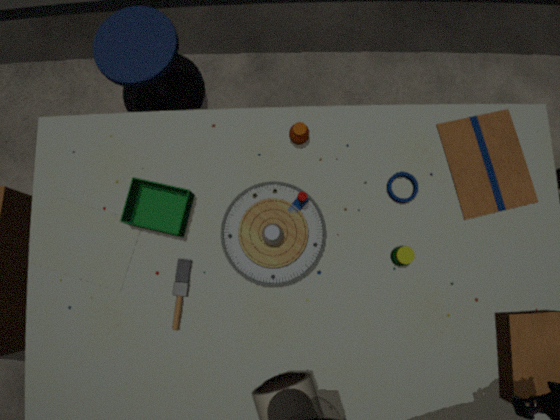

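View pics/scene0.png

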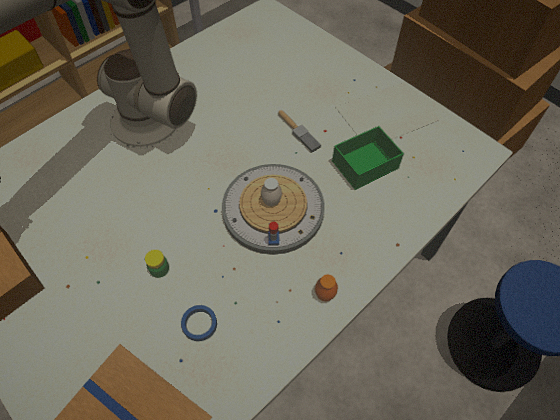

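The top view shows the turntable centred near (274,233) with the red knob at (303,197) up and to its right. The pot stands in the middle, and the orange look-alike is off to one side at (299,133). The scene view agrees. Next I'll fit the turntable axis and work out the approach.

Run:
```python
from h import *
for n in('top','scene'):
    P=np.load(f'pics/P{n}.npy'); im=np.load(f'pics/{n}0.npz')['im']
    k=np.array([.652,-.0155])
    z=P[...,2]; c=np.array([.56,.05])
    for it in range(8):  # ring outer band: points at ring height near, fit outer edge
        r=np.hypot(*(P[...,:2]-c).transpose(2,0,1)); m=(r<.18)&(z>.012)&(z<.036)
        hull=cv2.convexHull(P[m][:,:2].astype(np.float32))
        (cx,cy),rad=cv2.minEnclosingCircle(hull); c=np.array([cx,cy])
    m2=(r<.085)&(abs(z-.042)<.006)
    m3=(r<.05)&(z>.115)&(z<.13)
    print(n,c.round(4),rad,'disc z',np.median(z[m2]),'ring z',np.median(z[m&(r<.138)&(r>.1)]),'pot top',np.median(P[m3],0).round(3),'knob r',np.linalg.norm(k-c),'ang',np.degrees(np.arctan2(*(k-c)[::-1])))
M=P=np.load('pics/Ptop.npy')
a=cv2.imread('pics/top0.png')[170:295,210:340]
cv2.imwrite('pics/crop.png',cv2.convertScaleAbs(cv2.resize(a,None,fx=4.6,fy=4.6,interpolation=cv2.INTER_CUBIC),alpha=1.4))
```

```text
top [0.5628 0.066 ] 0.14996272325515747 disc z 0.04111406901967918 ring z 0.02603635206531174 pot top [0.555 0.067 0.121] knob r 0.1208178034922823 ang -42.39208036925475
scene [0.5651 0.0661] 0.1516055464744568 disc z 0.04126376048184888 ring z 0.02613460044157545 pot top [0.557 0.066 0.121] knob r 0.11922955959054511 ang -43.18787804101283
```

View pics/crop.png

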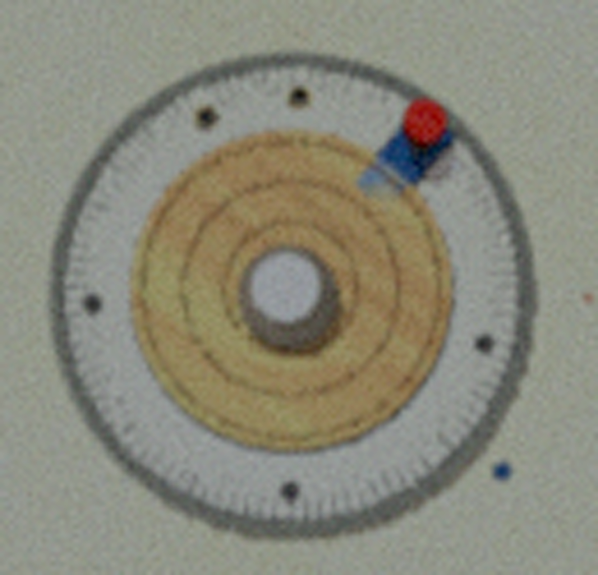

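```bash
cat >> h.py <<'E'
C=np.array([.564,.066])
def go(x,y,z,yaw):
    o=telemetry.get_obs();r=R.from_euler('xyz',o['tcp_rot'],degrees=True)
    t=r.inv().apply(np.array([x,y,z])-o['ee_pos']); w=(r.inv()*R.from_euler('xyz',[180,0,yaw],degrees=True)).as_rotvec()
    print('shift',t.round(4),'turn',w.round(4))
E
python3 - <<'E'
from h import *
P=np.load('pics/Ptop.npy')
for u,v in((299,97),(206,117)):
    p=P[int(170+v/4.6),int(210+u/4.6)];d=p[:2]-C;print(p,np.linalg.norm(d),np.degrees(np.arctan2(d[1],d[0])))
go(.652,-.0155,.2,-42.8)
E
```

```text
[0.68559822 0.05712984 0.01222967] 0.12192131159728821 -4.172135676700441
[0.67494626 0.11781921 0.01477905] 0.12245122531652942 25.035671750479658
shift [ 0.6224 -0.3548  0.0311] turn [-1.0000e-03  6.0000e-04  1.0268e+00]
```

```bash
T='[0.622,-0.355,0.031,0,0,1.027,0]'; python3 -m inch '[[0.622,-0.355,0.031,0,0,1.027,0],[0.622,-0.355,0.031,0,0,1.027,0],[0.622,-0.355,0.031,0,0,1.027,0],[0.622,-0.355,0.031,0,0,1.027,0],[0.622,-0.355,0.031,0,0,1.027,0],[0.622,-0.355,0.031,0,0,1.027,0],[0.622,-0.355,0.031,0,0,1.027,0],[0.622,-0.355,0.031,0,0,1.027,0],[0.622,-0.355,0.031,0,0,1.027,0],[0.622,-0.355,0.031,0,0,1.027,0],[0.622,-0.355,0.031,0,0,1.027,0],[0.622,-0.355,0.031,0,0,1.027,0]]' 40; python3 -c "
from h import *
go(.652,-.0155,.2,-42.8)"
```

```text
time: 1.1
ee_pos: [0.3826, -0.3068, 0.2117]
tcp_rot: [-178.3, 0.1, -39.7]
wrist_force: [0.2, 0.3, 0.5]
opening: 0.0852
shift [ 0.0211 -0.3957  0.0235] turn [-0.0298  0.0021  0.0538]
```

```bash
python3 -m inch '[[0.021,-0.396,0.0235,0,0,0.054,0],[0.021,-0.396,0.0235,0,0,0.054,0],[0.021,-0.396,0.0235,0,0,0.054,0],[0.021,-0.396,0.0235,0,0,0.054,0],[0.021,-0.396,0.0235,0,0,0.054,0],[0.021,-0.396,0.0235,0,0,0.054,0],[0.021,-0.396,0.0235,0,0,0.054,0],[0.021,-0.396,0.0235,0,0,0.054,0],[0.021,-0.396,0.0235,0,0,0.054,0],[0.021,-0.396,0.0235,0,0,0.054,0],[0.021,-0.396,0.0235,0,0,0.054,0],[0.021,-0.396,0.0235,0,0,0.054,0]]'
python3 - <<'E'
from h import *
o=telemetry.get_obs()
im,d=save('wrist','w1');P=pts('wrist',d,o)
hs=cv2.cvtColor(im,cv2.COLOR_RGB2HSV)
m=((hs[...,0]<6)|(hs[...,0]>174))&(hs[...,1]>150)&(hs[...,2]>60)&(d>0)&(P[...,2]>.08)
q=P[m];print(m.sum(),np.median(q,0),q.min(0),q.max(0))
t=q[q[:,2]>np.percentile(q[:,2],70)-.003];(c,r)=cv2.minEnclosingCircle(t[:,:2].astype(np.float32));print('top',np.median(t,0),c,r)
go(.652,-.0155,.2,-42.8)
E
```

```text
time: 2.1
ee_pos: [0.4029, -0.3076, 0.2037]
tcp_rot: [-176.5, 0.2, -39.3]
wrist_force: [0.1, 0.2, -0.5]
opening: 0.0855
  return _methods._mean(a, axis=axis, dtype=dtype,
  ret = um.true_divide(
Traceback (most recent call last):
ValueError: zero-size array to reduction operation minimum which has no identity
```

View pics/w1.png

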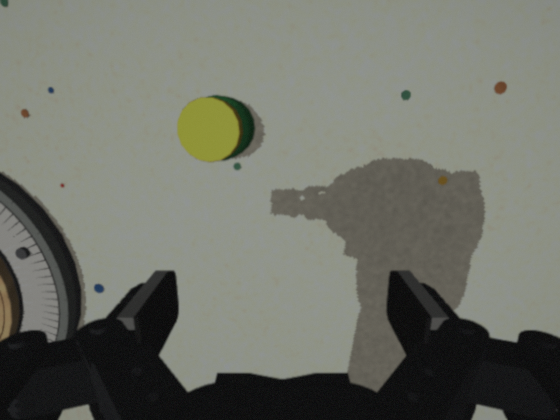

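The wrist view shows bench with the jar at (210,128) and only the ring's edge at the far left, so the arm stopped well short. I'll check the joints.

Run:
```python
from h import *
o=telemetry.get_obs();print(o['q'].round(1),o['qd'].round(2),o['ee_pos'],o['tcp_rot'])
```

```text
[-39.3  -1.3   0.5  92.    3.5 179.9] [-0.1  -0.11 -0.13  0.09 -0.05 -0.1 ] [ 0.40291572 -0.30767615  0.20362944] [-176.47152183    0.19039838  -39.29168995]
```

Joint 6 is against its 180° limit. I'll take the half-turn equivalent grasp instead (yaw 137°).

```bash
python3 -c "
from h import *
go(.652,-.0155,.2,50)"
```

```text
shift [ 0.0078 -0.3829  0.0272] turn [-0.0512 -0.0454 -1.558 ]
```

```bash
python3 -m inch '[[0.008,-0.383,0.027,-0.051,-0.045,-1.558,0],[0.008,-0.383,0.027,-0.051,-0.045,-1.558,0],[0.008,-0.383,0.027,-0.051,-0.045,-1.558,0],[0.008,-0.383,0.027,-0.051,-0.045,-1.558,0],[0.008,-0.383,0.027,-0.051,-0.045,-1.558,0],[0.008,-0.383,0.027,-0.051,-0.045,-1.558,0],[0.008,-0.383,0.027,-0.051,-0.045,-1.558,0],[0.008,-0.383,0.027,-0.051,-0.045,-1.558,0],[0.008,-0.383,0.027,-0.051,-0.045,-1.558,0],[0.008,-0.383,0.027,-0.051,-0.045,-1.558,0],[0.008,-0.383,0.027,-0.051,-0.045,-1.558,0],[0.008,-0.383,0.027,-0.051,-0.045,-1.558,0]]'; python3 -c "
from h import *
go(.652,-.0155,.2,137.2)"
```

```text
time: 3.15
ee_pos: [0.6527, -0.0142, 0.1994]
tcp_rot: [-179.8, -0.1, 47.1]
wrist_force: [-0.2, -0.1, -0.1]
opening: 0.0856
shift [-0.0014  0.0004 -0.0006] turn [-1.3000e-03 -2.9000e-03 -1.5733e+00]
```

```bash
python3 -m inch '[[0,0,0,0,0,-1.57,0],[0,0,0,0,0,-1.57,0],[0,0,0,0,0,-1.57,0],[0,0,0,0,0,-1.57,0],[0,0,0,0,0,-1.57,0],[0,0,0,0,0,-1.57,0],[0,0,0,0,0,-1.57,0],[0,0,0,0,0,-1.57,0],[0,0,0,0,0,-1.57,0],[0,0,0,0,0,-1.57,0],[0,0,0,0,0,-1.57,0],[0,0,0,0,0,-1.57,0]]'; python3 -m inch '[[0,0,0,0,0,-0.07,0],[0,0,0,0,0,-0.07,0]]'
python3 - <<'E'
from h import *
o=telemetry.get_obs();print(o['q'].round(1))
im,d=save('wrist','w2');P=pts('wrist',d,o);np.save('pics/Pw2',P)
hs=cv2.cvtColor(im,cv2.COLOR_RGB2HSV)
m=((hs[...,0]<6)|(hs[...,0]>174))&(hs[...,1]>150)&(hs[...,2]>60)&(d>0)&(P[...,2]>.08)
q=P[m];print(m.sum(),np.median(q,0),q.min(0),q.max(0))
t=q[q[:,2]>np.percentile(q[:,2],70)-.003];(c,r)=cv2.minEnclosingCircle(t[:,:2].astype(np.float32));print('top',np.median(t,0),c,r)
go(.652,-.0155,.2,137.2)
E
```

```text
time: 4.15
ee_pos: [0.6521, -0.0155, 0.2002]
tcp_rot: [179.9, -0.1, 132.9]
wrist_force: [-0.7, -0.4, 0.2]
opening: 0.0852
time: 4.32
ee_pos: [0.6521, -0.0155, 0.2002]
tcp_rot: [179.9, -0.1, 136.7]
wrist_force: [0.1, 0.1, 0.2]
opening: 0.0856
[-1.4 19.1 23.1 94.   0.2 41.8]
945 [ 0.65136182 -0.0144504   0.11059378] [ 0.63958574 -0.02687932  0.10557319] [ 0.66348532 -0.00236655  0.11340123]
top [ 0.65141461 -0.0144926   0.11059519] (0.65167236328125, -0.014638002961874008) 0.01238508801907301
shift [ 0.0001 -0.0001  0.0002] turn [ 0.0019 -0.0021 -0.0129]
```

View pics/w2.png

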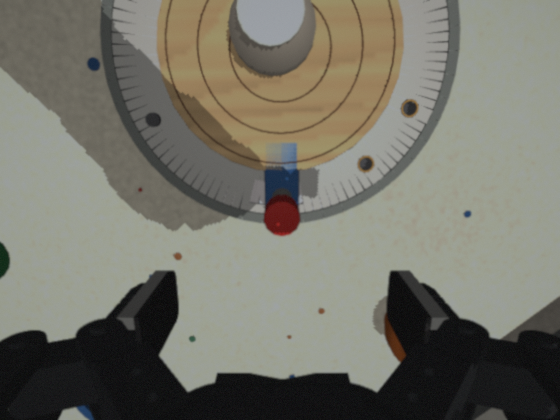

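Run:
```python
from h import *
P=np.load('pics/Pw2.npy')
for u,v in((366,163),(410,107)):
    q=np.nanmedian(P[v-9:v+10,u-9:u+10].reshape(-1,3),0);d=q[:2]-C;print(q,np.linalg.norm(d),np.degrees(np.arctan2(d[1],d[0])))
print('orange',np.load('pics/Ptop.npy')[133,299])
go(.6517,-.0148,.081,137.4)
```

```text
[0.68531492 0.05954969 0.02729626] 0.12148628108931658 -3.043548437471746
[0.67424261 0.11942265 0.0273312 ] 0.12250474834628719 25.854441028288022
orange [ 0.83787393 -0.0151065   0.0736356 ]
shift [0.0006 0.     0.1192] turn [ 0.0019 -0.0021 -0.0164]
```

The brass-rimmed next hole is at (366,163), about 0.69 rad on from the knob, and the hole after it is at (410,107). The red knob is at (282,216). Both fit the geometry given, so I'll descend.

```bash
python3 -m inch '[[0,0,0.03,0,0,-0.016,0],[0,0,0.06,0,0,-0.016,0],[0,0,0.085,0,0,-0.016,0],[0,0,0.105,0,0,-0.016,0],[0,0,0.119,0,0,-0.016,0],[0,0,0.119,0,0,-0.016,0],[0,0,0.119,0,0,-0.016,0.4],[0,0,0.119,0,0,-0.016,0.5],[0,0,0.119,0,0,-0.016,0.6],[0,0,0.119,0,0,-0.016,0.7],[0,0,0.119,0,0,-0.016,0.8],[0,0,0.119,0,0,-0.016,0.8]]' 40;  python3 -m inch '[[0,0,0,0,0,0,0.8],[0,0,0,0,0,0,0.8],[0,0,0,0,0,0,0.8]]'
```

```text
time: 5.37
ee_pos: [0.6526, -0.0153, 0.0825]
tcp_rot: [179.8, -0.0, 137.5]
wrist_force: [-0.8, -0.4, 5.2]
opening: 0.0244
time: 5.62
ee_pos: [0.6526, -0.0153, 0.0825]
tcp_rot: [179.8, -0.0, 137.5]
wrist_force: [-0.6, -0.9, 5.9]
opening: 0.0249
```

```bash
python3 -m inch '[[0,0,-0.003,0,0,0,0.8],[0,0,-0.006,0,0,0,0.8],[0,0,-0.009,0,0,0,0.8],[0,0,-0.012,0,0,0,0.8],[0,0,-0.013,0,0,0,0.8],[0,0,-0.013,0,0,0,0.8]]'
```

```text
time: 6.12
ee_pos: [0.6521, -0.0155, 0.0938]
tcp_rot: [179.9, -0.1, 137.4]
wrist_force: [4.8, -3.6, -9.3]
opening: 0.0248
```

```bash
python3 -m inch '[[0,0,-0.0015,0,0,0,0.8],[0,0.0024,-0.0015,0,0,-0.02,0.8],[0.0002,0.0072,-0.0015,0,0,-0.06,0.8],[0.0006,0.012,-0.0015,0,0,-0.10,0.8],[0.0012,0.0167,-0.0015,0,0,-0.14,0.8],[0.0019,0.0215,-0.0015,0,0,-0.18,0.8]]'
python3 - <<'E'
from h import *
o=telemetry.get_obs();d=o['ee_pos'][:2]-C;print(np.linalg.norm(d),np.degrees(np.arctan2(d[1],d[0])),o['wrist_force'],o['torque'])
E
```

```text
time: 6.62
ee_pos: [0.6652, 0.0017, 0.095]
tcp_rot: [179.9, -0.1, 147.9]
wrist_force: [2.9, -3.5, -10.1]
opening: 0.0247
0.11992148304889975 -32.43796015284633 [  2.91535287  -3.50916662 -10.07479966] [-0.62251605 -0.76314418 -0.07693043]
```

```bash
python3 -m inch '[[0.0001,0.0048,0,0,0,-0.04,0.8],[0.0004,0.0096,0,0,0,-0.08,0.8],[0.0009,0.0144,0,0,0,-0.12,0.8],[0.0015,0.0191,0,0,0,-0.16,0.8],[0.0024,0.0238,0,0,0,-0.20,0.8],[0.0035,0.0285,0,0,0,-0.24,0.8],[0.0043,0.032,0,0,0,-0.27,0.8],[0.0043,0.032,0,0,0,-0.27,0.8],[0.0043,0.032,0,0,0,-0.27,0.8]]'
python3 - <<'E'
from h import *
o=telemetry.get_obs();d=o['ee_pos'][:2]-C;print(np.linalg.norm(d),np.degrees(np.arctan2(d[1],d[0])),o['wrist_force'],o['torque'])
E
```

```text
time: 7.37
ee_pos: [0.6788, 0.0316, 0.095]
tcp_rot: [179.8, -0.1, 163.3]
wrist_force: [5.1, -1.3, -11.7]
opening: 0.0248
0.11982360125197458 -16.694233806356568 [  5.14944155  -1.27397635 -11.65007738] [-0.30694422 -1.13266486  0.00163294]
```

```bash
for i in 1; do python3 -m inch '[[0,0,0.001,0,0,0,0.8],[0,0,0.0015,0,0,0,0.8],[0,0,0.0015,0,0,0,0.8]]' ; python3 -m inch '[[0,0,0.0005,0,0,0,0.8],[0,0,0.0005,0,0,0,0.8]]';python3 -m inch '[[0,0,0.0005,0,0,0,0.8],[0,0,0.0005,0,0,0,0.8]]'; done | grep -E "ee_pos|force"
```

```text
ee_pos: [0.6787, 0.0314, 0.0936]
wrist_force: [6.1, -1.0, -10.0]
ee_pos: [0.6787, 0.0314, 0.0932]
wrist_force: [5.2, -1.1, -10.4]
ee_pos: [0.6787, 0.0314, 0.0927]
wrist_force: [5.2, -1.5, -9.7]
```

```bash
(python3 -m inch '[[0,0,0.0005,0,0,0,0.8],[0,0,0.0005,0,0,0,0.8]]';python3 -m inch '[[0,0,0.0004,0,0,0,0.8],[0,0,0.0004,0,0,0,0.8]]'; python3 -m inch '[[0,0,0.0004,0,0,0,0.8],[0,0,0.0004,0,0,0,0.8]]') | grep -E "ee_pos|force"
```

```text
ee_pos: [0.6787, 0.0314, 0.0925]
wrist_force: [3.9, -0.9, -9.1]
ee_pos: [0.6787, 0.0314, 0.0925]
wrist_force: [5.0, -0.9, -9.2]
ee_pos: [0.6788, 0.0313, 0.0923]
wrist_force: [4.7, 0.1, -7.0]
```

```bash
(python3 -m inch '[[0,0,0.0003,0,0,0,0.8],[0,0,0.0003,0,0,0,0.8]]';python3 -m inch '[[0,0,0.0003,0,0,0,0.8],[0,0,0.0003,0,0,0,0.8]]'; python3 -m inch '[[0,0,0,0,0,0,0.65],[0,0,0,0,0,0,0.6],[0,0,0,0,0,0,0.6],[0,0,0,0,0,0,0.6]]') | grep -E "ee_pos|force|open"
```

```text
ee_pos: [0.6788, 0.0314, 0.0922]
wrist_force: [4.6, -0.2, -4.9]
opening: 0.0246
ee_pos: [0.6788, 0.0314, 0.0921]
wrist_force: [3.6, 0.3, -2.6]
opening: 0.0247
ee_pos: [0.6786, 0.0313, 0.0919]
wrist_force: [0.0, 0.2, -0.2]
opening: 0.0344
```

```bash
python3 -m inch '[[0,0.0024,0,0,0,-0.02,0.6],[0.0001,0.0048,0,0,0,-0.04,0.6],[0.0002,0.0072,0,0,0,-0.06,0.6],[0.0004,0.0096,0,0,0,-0.08,0.6],[0.0006,0.012,0,0,0,-0.10,0.6],[0.0009,0.0144,0,0,0,-0.12,0.6],[0.0012,0.0167,0,0,0,-0.14,0.6],[0.0015,0.0191,0,0,0,-0.16,0.6],[0.0019,0.0215,0,0,0,-0.18,0.6]]'
python3 - <<'E'
from h import *
o=telemetry.get_obs();d=o['ee_pos'][:2]-C;print(np.linalg.norm(d),np.degrees(np.arctan2(d[1],d[0])),o['torque'])
im,dd=save('wrist','w3')
E
```

```text
time: 9.87
ee_pos: [0.6827, 0.0508, 0.0924]
tcp_rot: [-180.0, -0.0, 173.6]
wrist_force: [-4.7, -9.8, 6.7]
opening: 0.0342
0.11966909675333708 -7.274806622973164 [-2.08279876  0.96106908 -0.05941547]
```

View pics/w3.png

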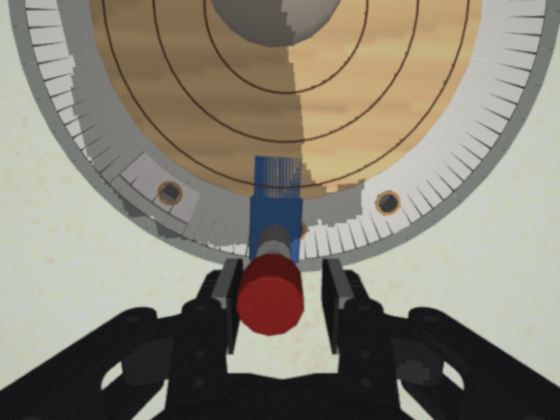

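The view shows the knob at (270,295) in contact with the left finger. The next hole's rim just shows at (303,231) beside the lug, so about 9–13 mm remain. I'll check the force at rest, then creep on.

```bash
python3 -m inch '[[0,0,0,0,0,0,0.6]]' | grep -E "ee_pos|force";python3 -m inch '[[0,0.0012,0,0,0,-0.01,0.6],[0,0.0024,0,0,0,-0.02,0.6],[0.0001,0.0036,0,0,0,-0.03,0.6]]'| grep -E "ee_pos|force"
```

```text
ee_pos: [0.6832, 0.0526, 0.0919]
wrist_force: [0.1, 0.3, -0.2]
ee_pos: [0.6833, 0.0556, 0.0915]
wrist_force: [0.2, 0.3, 0.1]
```

```bash
cat > k.py <<'E'
from h import *
o=telemetry.get_obs();f=f"k{o['time']:.2f}";im,d=save('wrist',f);P=pts('wrist',d,o)
hs=cv2.cvtColor(im,cv2.COLOR_RGB2HSV)
m=((hs[...,0]<6)|(hs[...,0]>174))&(hs[...,1]>150)&(hs[...,2]>60)&(d>0)
q=P[m];zt=np.percentile(q[:,2],60);t=q[abs(q[:,2]-zt)<.003];(c,r)=cv2.minEnclosingCircle(t[:,:2].astype(np.float32))
e=np.array(c)-C;g=o['ee_pos'][:2]-C;a=lambda v:np.degrees(np.arctan2(v[1],v[0])).round(2)
print(f,'knob top z',zt.round(4),'c',np.round(c,4),'r',r,'R',np.linalg.norm(e).round(4),'knob ang',a(e),'table rad',np.radians(a(e)+42.6).round(3),'tcp ang',a(g),o['wrist_force'].round(1))
E
python3 k.py
```

```text
k10.25 knob top z 0.1176 c [0.6823 0.0513] r 0.013006944209337234 R 0.1192 knob ang -7.09 table rad 0.62 tcp ang -4.97 [0.2 0.3 0.1]
```

```bash
python3 -m inch '[[0,0.0006,0,0,0,-0.005,0.6],[0,0.0012,0,0,0,-0.01,0.6],[0,0.0018,0,0,0,-0.015,0.6]]'| grep -E "ee_pos|force"; python3 k.py; python3 -m inch '[[0,0.0006,0,0,0,-0.005,0.6],[0,0.0012,0,0,0,-0.01,0.6],[0,0.0018,0,0,0,-0.015,0.6]]'| grep -E "ee_pos|force"; python3 k.py
```

```text
ee_pos: [0.6835, 0.0581, 0.0915]
wrist_force: [-0.9, -0.2, 0.5]
k10.55 knob top z 0.1106 c [0.6831 0.0555] r 0.013088556937873363 R 0.1196 knob ang -5.05 table rad 0.655 tcp ang -3.76 [-0.9 -0.2  0.5]
ee_pos: [0.6837, 0.0597, 0.0917]
wrist_force: [-0.1, 0.4, 0.6]
k10.85 knob top z 0.1106 c [0.6831 0.0569] r 0.012988904491066933 R 0.1195 knob ang -4.37 table rad 0.667 tcp ang -3.03 [-0.1  0.4  0.6]
```

Knob top reads 0.1106 m, the same as at home, so the pin has dropped. I'll centre the jaws, open them and back straight up.

```bash
python3 -m inch '[[0,-0.0015,0,0,0,0,0.6],[0,-0.0028,0,0,0,0,0.5],[0,-0.0028,0,0,0,0,0.2],[0,-0.0028,0,0,0,0,0],[0,-0.0028,0,0,0,0,0],[0,-0.0028,0,0,0,0,0],[0,-0.0028,-0.01,0,0,0,0],[0,-0.0028,-0.035,0,0,0,0],[0,-0.0028,-0.07,0,0,0,0],[0,-0.0028,-0.10,0,0,0,0],[0,-0.0028,-0.10,0,0,0,0],[0,-0.0028,-0.10,0,0,0,0]]'; python3 k.py; cp pics/k1*.png /tmp; ls pics
python3 - <<'E'
from h import *
im,d=save('top','top1');P=pts('top',d);r=np.hypot(*(P[...,:2]-C).transpose(2,0,1));z=P[...,2]
m=(r<.05)&(z>.115)&(z<.13);print('pot top',np.median(P[m],0))
E
```

```text
time: 11.9
ee_pos: [0.6845, 0.0566, 0.1949]
tcp_rot: [179.8, 0.3, 177.0]
wrist_force: [-0.1, 0.6, 0.2]
opening: 0.0852
k11.90 knob top z 0.1107 c [0.6831 0.0569] r 0.012533909641206264 R 0.1195 knob ang -4.39 table rad 0.667 tcp ang -4.46 [-0.1  0.6  0.2]
Pscene.npy
Ptop.npy
Pw2.npy
crop.png
k10.25.npz
k10.25.png
k10.55.npz
k10.55.png
k10.85.npz
k10.85.png
k11.90.npz
k11.90.png
scene0.npz
scene0.png
top0.npz
top0.png
w1.npz
w1.png
w2.npz
w2.png
w3.npz
w3.png
pot top [nan nan nan]
  return _methods._mean(a, axis=axis, dtype=dtype,
  ret = um.true_divide(
```

The arm hides the pot from the top camera, so I'll check it in the wrist view.

View pics/k11.90.png

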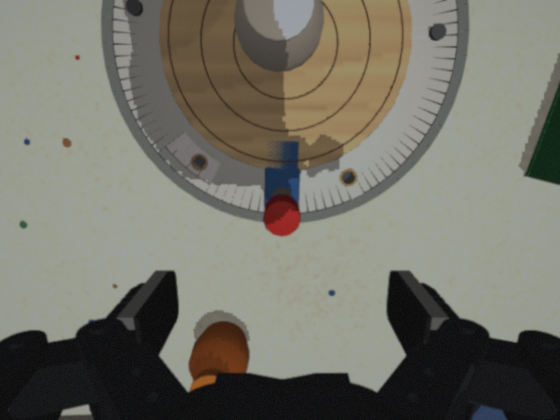

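The knob at (282,216) sits between the home hole (199,162) and the hole after next (348,177). The pot stands upright at the middle near (280,20), and the gripper is clear of everything.

```bash
python3 -c "
from workcell import order
print(order.job_done())"
```

```text
the job is handed in; nothing more can be done
None
```

The turntable is locked in the next hole, and the job was handed in at about 12 s of the 40 s allowed. No verdict was reported.

**What I did:** I gripped the knob, lifted the plunger about 12 mm and swung the table to about 0.45 rad. I then let the pin down gently onto the flat ring, loosened the jaws and nudged the knob along until the pin dropped. After that I opened the gripper and backed straight up.

**Last checks:**
- **Pin and table:** the knob top reads 0.1107 m, against 0.1106 m at home, so the pin is fully down. The table is at about 0.67 rad, and the angle read the same before and after I let go.
- **Hole:** the last wrist picture shows the knob between the home hole and the hole after next, so it is in the right one.
- **Pot and gripper:** the pot stands upright in the middle and the gripper touches nothing. I judged the pot by eye, because the arm hid it from the top camera and my numeric check gave no reading.

**What did not go to plan:**
- My first approach ran into the joint 6 limit, so I switched to the half-turn grasp.
- There was a brief reading of about 13 N at the wrist while pushing, more than the 3 N drag expected. It was gone one row later.
- The hole was felt at about 0.67 rad, against 0.69 rad measured from the picture, which is within the measuring error.
- I did not re-measure the tape roll, jar, basket or brush. The arm's path stayed well clear of them.

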